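Open the battery bay of the jobsite radio

TASK

Open the battery bay on top of the jobsite radio, ready for a battery: press its release tab down with a fingertip so that the sprung lid pops up, then push the lid back past upright until it is fully open and stays there by itself. Nothing is to be picked up: do not lift or shove the radio, and leave the battery pack, tape measure, screwdriver and mug where they are.

Things in the scene. Friction and masses are not known exactly. Their poses are not given: they have to be found in the camera images.
- radio: Grey jobsite radio, 4.2 kg, loose on the bench on rubber feet; over its black end roll bars 192 mm deep (x) by 318 wide (y); deck (flat top) 165 mm above the bench, roll bars to 181. Origin: centre of its underside. x points from its speaker front to its back, y to its left, z up. The battery bay, a well 132 mm wide in the middle of the deck, is closed by the lid.
- tab_top (a point): Centre of the top of the release tab: grey ribbed push plate, 26 mm (radio x) by 50 (radio y), on the deck at the radio's front edge, 2 mm in front of the lid; in the radio's frame x -69, y 0, z 174 mm when up (9 mm above the deck). It sinks straight down 7 mm in all: 3 N starts it, 8 N takes it to the bottom; it springs back when let go.
- tab (a joint): Travel of the release tab in m: 0 up, 0.007 fully down. The latch lets the lid go at about 0.005.
- lid_hinge (a point): Middle of the hinge line of the lid, on the radio: x +60 mm, y 0, z 165 mm in the radio's frame; it does not move with the lid. Its axes are the radio's; the hinge line runs along y.
- lid_edge (a point): Middle of the lid's free front edge. The lid is a flat grey plate, 114 mm from hinge line to free edge, 146 wide (y), 10 thick, 0.14 kg, lying on the deck when shut. In the middle of its underside, 97 to 107 mm from the hinge line, a steel catch tongue 20 mm wide stands 17 mm out.
- lid (a joint): Lid angle in rad: 0 shut (latched, within 0.02); about 1.1 where its spring legs (36 mm long, under it at the hinge, 45 mm either side of the middle) lift it and it rests; 1.57 upright; 1.9 leaning back on its stop, fully open. Let go between 1.1 and upright it falls back to 1.1; past upright its weight takes it, damped, to the stop. Pushing takes under 3 N at the edge.
- battery: Bystander: black tool battery pack, 75 by 115 by 62 mm, 0.6 kg, standing on the bench beside the radio. Origin: centre of its underside.
- tape: Bystander: yellow and black tape measure, 85 by 42 by 68 mm, standing on the bench beside the radio. Origin: centre of its underside.
- screwdriver: Bystander: screwdriver about 200 mm long lying on the bench in front of the radio, along its own x. Origin: underside of its middle.
- mug: Bystander: white mug, 80 mm across, 95 mm high, on the bench behind the radio. Origin: centre of its underside.

How it is judged:
By the outcome, as a careful person would: the job done as asked, in the order asked, and still so for the second after the job is handed in, with the robot touching nothing.
It also fails if it takes over 38 s, if anything falls off the work surface, if the arm or the gripper's body presses on something with over 40 N, if the wrist force passes 120 N, or if a joint passes its speed limit or range.

ROBOT

A 7-joint arm with a two-finger parallel gripper is mounted at the origin on the work surface. World frame = base frame: x ahead of the robot, y to its left, z up, the work surface at z = 0. Lengths are in m, angles in rad, forces in N, time in s.
With the tool pointing down it reaches from about 0.4 to 0.875 m from the base axis. Payload 19.3 kg.
Tool frame: the origin (TCP) lies midway between the tips of the shut fingers; the grasp point (between the pads) lies 19 mm behind it (bot.pinch_z is the distance from the TCP to the grasp point, in m); z points along the fingers, y is the direction in which the jaws open and shut (so a half turn about z gives the same grasp; the last joint's range is limited). The gripper opens to 85 mm and grips with 20 to 120 N. Pads are 22 mm wide; open, the fingers measure 114 mm over their backs; the gripper's body (76 mm by 85 mm) begins 54 mm behind the grasp point. The pads swing forward as they close: fully open they stand 13 mm farther back than shut.
Start: joints at [-1.194, 0.521, -0.036, 1.599, 0.021, 1.021, -0.113], TCP at [0.27, 0.564, 0.211] pointing down, gripper open.
Joint ranges: [-2.91, 2.91], [-0.3, 2.13], [-1.5, 1.42], [0.17, 2.43], [-1.26, 4.41], [0.16, 1.93], [-2.52, 2.52]. Speed limits (rad/s): [1.89, 1.89, 2.39, 2.39, 3.01, 3.01, 3.01].

INTERFACE

Orientations are given as [roll, pitch, yaw] about the fixed x, y, z axes, in that order (R = Rz(yaw) Ry(pitch) Rx(roll)).
In Python, from workcell import bot gives the robot as it stands. The module is installed in compiled form; this text tells all that it offers.
- The arm moves only by the tool move_arm, never from a script. Its argument "moves" is text: rows parted by semicolons, each of 4 numbers parted by spaces: the shift along the tool's x, y, z in mm, then the turn about the tool's z in rad. In form: dx dy dz yaw; .... A call has exactly 10 rows; each row is the pose to reach, as a shift and turn from the pose commanded when the call began, along the tool's axes at that moment; what a row does not reach only later rows make up. A row lasts 1/12 s, in which the tool goes at most 41.7 mm and 7.16 degrees, less where a joint would pass 70% of its speed; a pose out of reach is approached as far as the arm can. A call with a gripper value outside its range is refused whole. "grip" is the opening, from 0 (shut) to 1 (fully open), set as the call begins (left out, the last holds). The fingers move at their own pace and stop on an object; "grip_force" is the grip in N (left out, the last holds). Time passes only in rows, so rows that repeat a pose let the fingers close, or fill a call up. It gives the time, the measured TCP pose, the force and the opening at its end, in the units of the state.
- bot.observe(): the state, without advancing time (a new reading comes with each control period).
- bot.grab_frame(name): name is "scene" or "side" or "wrist"; returns a dict with "frame" (384x512x3 uint8, red, green, blue), "z_map" (384x512 float32, m along the optical axis (not along the pixel's ray), 0 where there is no reading), "K" (3x3 intrinsics, pixels), "dist" ([k1, k2, p1, p2, k3] as OpenCV has them; the pictures are not rectified), "eye" and "attitude" of the camera in the world. Camera axes: x right, y up, looking along -z (the intrinsics and any distortion apply to the point x, -y, -z); pixel columns grow to the right and rows downward; lengths in m; the calibration is good to about 2 mm. A picture is of the moment at which its call begins.
- bot.job_done(): hands the job in, once; it reports no verdict.
Trained networks look in a picture, given as the dict that the camera call returned (one of the last four; its "shot" number tells which), for a name from the list of things; names that differ only in an ending like _2 or _b are one class to them, and where a whole thing is asked for, a point or a joint stands for the part that bears it (a point fixed in the world has none). Each returns a list of dicts, best first, with "conf" (0 to 1); they miss things now and then, are a little off and sometimes report something else, mostly with a low value. They report only what shows in the picture. A call takes as long as a camera call.
- bot.search_frame(picture, label): "at" ([column, row] in pixels, amid what is visible of it).
- bot.pinpoint(picture, label): "at" ([column, row] in pixels: a listed point, or the origin of a listed thing).
The state is a dict: "clock": time; "qpos": joint angles; "qd": joint speeds; "joint_efforts": joint torques, N m; "position": TCP position; "tool_rot": TCP orientation; "force": force on the tool from outside, world axes, zero at the start; "moment": the same for the moment, N m; "grip_width": finger opening in m.
Only numpy, scipy, OpenCV 4.12 (cv2) and the standard library are available. Lean on these libraries where they do the work, as an engineer would, in place of code of your own. Each camera call takes 0.05 s, during which the arm holds its last target. There are 200 camera calls.

## Working session

There is one attempt and no reset: what is moved stays moved. The work goes in short steps, Python scripts to look and compute and a tool call to move; the robot and the scene stay as the last step left them, time stands still between calls to the robot, and variables do not carry over. Pictures are saved under pics/ and viewed, about 8 in all and at most 12, crops included, and the job is handed in when it is done.

Besides the shell and the picture viewer there is one more tool, called after "Call:" by a JSON object that holds its "name" and its "arguments", one argument or row to a line. move_arm: Moves the arm, as the interface text tells. Its arguments: {"type":"object","properties":{"moves":{"type":"string"},"grip":{"type":"number"},"grip_force":{"type":"number"}},"required":["moves"]}

```bash
mkdir -p pics; cat > h.py <<'E'
import numpy as np, cv2
from workcell import bot
from scipy.spatial.transform import Rotation as R
def att(f):
    a=np.array(f["attitude"],float)
    return a if a.shape==(3,3) else R.from_euler('xyz',a).as_matrix()
def w(f,uv,z=None,d=None):
    p=cv2.undistortPoints(np.array([[uv]],float),np.array(f["K"]),np.array(f["dist"],float))[0,0]
    r=att(f)@np.array([p[0],-p[1],-1.]); e=np.array(f["eye"])
    if z is not None: return e+r*(z-e[2])/r[2]
    if d is None:
        u,v=int(round(uv[0])),int(round(uv[1])); q=f["z_map"][v-1:v+2,u-1:u+2]; q=q[q>0]; d=np.median(q) if len(q) else np.nan
    return e+r*d
def save(f,n): cv2.imwrite("pics/"+n+".png",f["frame"][:,:,::-1])
E
python3 - <<'E'
from h import *
s=bot.observe(); print({k:np.round(v,3) for k,v in s.items()})
Z=dict(tab_top=.174,lid_hinge=.165,lid_edge=.175,radio=0,battery=0,tape=0,screwdriver=0,mug=0)
ims=[]
for n in ["scene","side","wrist"]:
    f=bot.grab_frame(n); ims.append(f["frame"]); print(n,np.round(f["eye"],3),f["attitude"])
    for k,z in Z.items():
        for r in bot.pinpoint(f,k)[:1]:
            print(k,np.round(r["at"]),round(r["conf"],2),"plane",np.round(w(f,r["at"],z),3),"depth",np.round(w(f,r["at"]),3))
im=np.hstack(ims[:2]); cv2.imwrite("pics/a.png",cv2.resize(im,(800,300))[:,:,::-1]); cv2.imwrite("pics/w.png",ims[2][:,:,::-1])
E
```

```text
{'clock': np.float64(0.0), 'qpos': array([-1.194,  0.522, -0.036,  1.6  ,  0.021,  1.021, -0.113]), 'qd': array([ 0.001,  0.   , -0.002,  0.002, -0.001, -0.   ,  0.   ]), 'joint_efforts': array([-0.0000e+00, -9.2708e+01,  1.9790e+00, -3.6994e+01,  1.8000e-02,
        8.0000e-03,  0.0000e+00]), 'position': array([0.27 , 0.563, 0.21 ]), 'tool_rot': array([-3.14 ,  0.   ,  2.695]), 'force': array([-1.037, -0.012,  0.287]), 'moment': array([ 0.023, -0.016, -0.01 ]), 'grip_width': np.float64(0.085)}
scene [1.151 0.294 0.971] [ 6.30993413e-01 -8.41805874e-04  1.99738239e+00]
tab_top [241. 130.] 0.45 plane [ 0.464 -0.035  0.174] depth [ 0.465 -0.035  0.175]
lid_hinge [208. 166.] 0.98 plane [ 0.588 -0.059  0.165] depth [ 0.591 -0.056  0.17 ]
lid_edge [236. 136.] 0.94 plane [ 0.487 -0.039  0.175] depth [ 0.489 -0.038  0.178]
radio [224. 196.] 0.69 plane [ 0.543 -0.048  0.   ] depth [0.632 0.002 0.142]
tape [151. 142.] 0.61 plane [ 0.463 -0.317  0.   ] depth [ 0.581 -0.213  0.166]
screwdriver [205. 165.] 0.36 plane [ 0.472 -0.141  0.   ] depth [ 0.589 -0.066  0.167]
mug [182. 263.] 0.65 plane [ 0.757 -0.054  0.   ] depth [ 0.79  -0.025  0.081]
side [ 0.524 -0.787  0.732] [ 0.95782091 -0.01573791 -0.07577186]
tab_top [192. 197.] 0.63 plane [ 0.46  -0.039  0.174] depth [ 0.46  -0.039  0.173]
lid_hinge [254. 210.] 0.96 plane [ 0.589 -0.078  0.165] depth [ 0.589 -0.079  0.166]
lid_edge [202. 196.] 0.67 plane [ 0.481 -0.039  0.175] depth [ 0.481 -0.039  0.175]
tape [164. 230.] 0.62 plane [0.376 0.059 0.   ] depth [0.38  0.032 0.023]
screwdriver [163. 230.] 0.55 plane [0.372 0.059 0.   ] depth [0.378 0.03  0.025]
mug [323. 257.] 0.74 plane [ 0.755 -0.057  0.   ] depth [ 0.744 -0.092  0.035]
wrist [0.196 0.598 0.373] [-3.24379193e-01  4.55610791e-04  1.12348308e+00]
```

View pics/a.png

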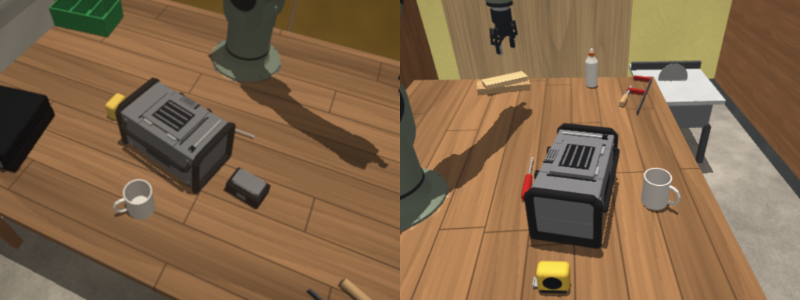

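The scene view shows the radio with its front toward the robot. The tape is to its right, the battery to its left, the screwdriver in front and the mug behind. Next I'll fit the radio's pose from depth.

```bash
python3 - <<'E'
from h import *
P=[]
for n in ["scene","side"]:
    f=bot.grab_frame(n)
    vs,us=np.mgrid[0:384,0:512]; uv=np.stack([us.ravel(),vs.ravel()],1).astype(float)
    p=cv2.undistortPoints(uv[:,None],np.array(f["K"]),np.array(f["dist"],float))[:,0]
    d=f["z_map"].ravel()[:,None]
    X=np.array(f["eye"])+(np.c_[p[:,0],-p[:,1],-np.ones(len(p))]*d)@att(f).T
    m=(d[:,0]>0)&(X[:,2]>.155)&(X[:,2]<.19)&(abs(X[:,0]-.53)<.2)&(abs(X[:,1]+.05)<.25)
    Q=X[m]; P.append(Q); r=cv2.minAreaRect((Q[:,:2]*1000).astype(np.float32)); print(n,len(Q),r,np.percentile(Q[:,2],[5,50,95]))
    sub=X[(d[:,0]>0)&(X[:,2]>.05)&(X[:,2]<.19)&(abs(X[:,0]-.53)<.2)&(abs(X[:,1]+.05)<.17)]
    print(cv2.minAreaRect((sub[:,:2]*1000).astype(np.float32)))
    if n=="scene": cv2.imwrite("pics/c.png",cv2.resize(f["frame"][90:250,140:310],None,fx=3.5,fy=3.5,interpolation=cv2.INTER_CUBIC)[:,:,::-1])
r=cv2.minAreaRect((np.vstack(P)[:,:2]*1000).astype(np.float32)); print(r)
E
```

```text
scene 8169 ((532.5051879882812, -51.18408203125), (317.01873779296875, 188.2622833251953), 75.47578430175781) [0.16192065 0.16958218 0.17959289]
((578.39111328125, -61.42962646484375), (316.35797119140625, 299.803466796875), 76.40904998779297)
side 8136 ((529.4599609375, -56.82081604003906), (316.3741149902344, 191.81689453125), 75.83047485351562) [0.16279285 0.17034103 0.1794119 ]
((577.9064331054688, -68.87236022949219), (315.9902648925781, 300.2956848144531), 75.89550018310547)
((530.6859741210938, -53.695281982421875), (322.7098083496094, 191.8190460205078), 75.66797637939453)
```

View pics/c.png

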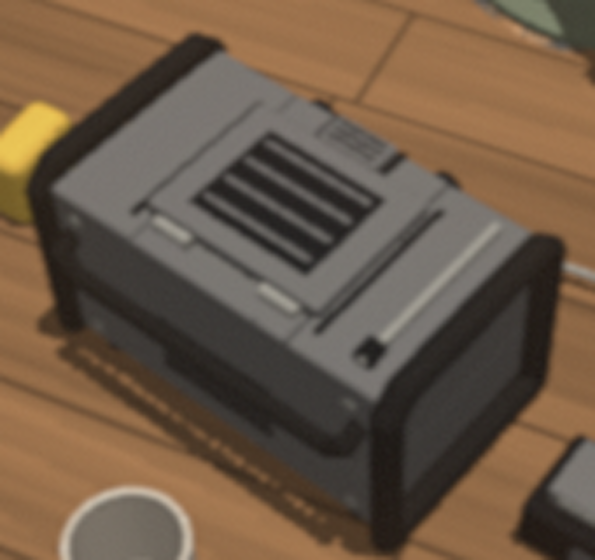

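The radio is at about (0.531, -0.054) with yaw -14.3°. In the crop the tab is at about (355,140), on the robot side, and the hinge knuckles are at (170,228) and (278,297). I'll raise the arm, shut the fingers and travel toward the tab.

Call:
{"name": "move_arm", "arguments": {
  "moves": "0 -10 -30 0; -25 -35 -60 -0.05; -55 -65 -70 -0.1; -85 -95 -70 -0.15; -112 -122 -70 -0.197; -140 -150 -70 -0.197; -168 -180 -70 -0.197; -196 -210 -70 -0.197; -224 -240 -70 -0.197; -252 -270 -70 -0.197",
  "grip": 0,
  "grip_force": 60
}}

```text
clock: 2.28
position: [0.3808, 0.2093, 0.2812]
tool_rot: [3.141, 0.0, 2.892]
force: [1.8, 0.5, 0.4]
grip_width: -0.0003
```

Call:
{"name": "move_arm", "arguments": {
  "moves": "-20 -32 0 0; -40 -64 0 0; -60 -96 0 0; -80 -128 0 0; -100 -160 0 0; -120 -190 0 0; -134 -210 10 0; -134 -218 25 0; -134 -218 30 0; -134 -218 30 0"
}}

```text
clock: 3.12
position: [0.4559, -0.0329, 0.2501]
tool_rot: [-3.141, -0.002, 2.891]
force: [-1.4, 1.0, 0.2]
grip_width: -0.0002
```

```bash
python3 - <<'E'
from h import *
s=bot.observe(); print(s["position"],s["tool_rot"],s["force"])
f=bot.grab_frame("wrist"); save(f,"w1"); g=bot.grab_frame("side")
cv2.imwrite("pics/j.png",np.hstack([cv2.resize(f["frame"],(400,300)),cv2.resize(g["frame"][130:280,120:320],(400,300))])[:,:,::-1])
for k,z in dict(tab_top=.174,lid_hinge=.165,lid_edge=.175).items():
    for q in (f,g):
        for r in bot.pinpoint(q,k)[:1]: print(k,np.round(r["at"]),round(r["conf"],2),np.round(w(q,r["at"],z),3),np.round(w(q,r["at"]),3))
E
```

```text
[ 0.45590079 -0.03292305  0.25006   ] [-3.14101226e+00 -1.88798657e-03  2.89117890e+00] [-1.40402266  1.04655403  0.16386138]
tab_top [250. 202.] 0.97 [ 0.462 -0.039  0.174] [ 0.462 -0.039  0.174]
tab_top [193. 195.] 0.5 [ 0.461 -0.031  0.174] [ 0.461 -0.03   0.173]
lid_hinge [254. 321.] 0.77 [ 0.588 -0.068  0.165] [ 0.58  -0.066  0.175]
lid_hinge [252. 209.] 0.57 [ 0.584 -0.077  0.165] [ 0.583 -0.087  0.173]
lid_edge [256. 220.] 0.85 [ 0.478 -0.038  0.175] [ 0.478 -0.038  0.175]
lid_edge [201. 194.] 0.56 [ 0.478 -0.032  0.175] [ 0.478 -0.028  0.172]
```

View pics/j.png

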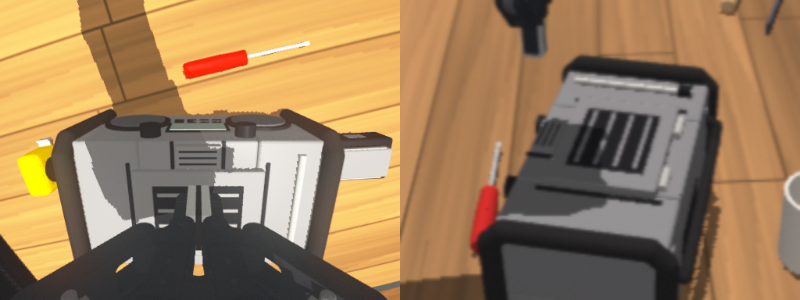

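Wrist view: the ribbed tab is at (197,155), just in front of the lid, and measures (0.462, -0.038). That matches the expected spot. Pressing now.

Call:
{"name": "move_arm", "arguments": {
  "moves": "0 -3 30 0; 0 -3 55 0; 0 -3 68 0; 0 -3 73 0; 0 -3 76 0; 0 -3 78 0; 0 -3 80 0; 0 -3 82 0; 0 -3 82 0; 0 -3 82 0"
}}

```text
clock: 4.35
position: [0.456, -0.036, 0.1692]
tool_rot: [3.141, 0.0, 2.892]
force: [-0.2, -0.6, -0.0]
grip_width: 0.0002
```

```bash
python3 - <<'E'
from h import *
s=bot.observe(); print(s["position"],s["force"])
g=bot.grab_frame("side")
cv2.imwrite("pics/k.png",cv2.resize(g["frame"][100:280,120:360],(640,480))[:,:,::-1])
for k in ("lid_edge","lid_hinge"):
    for r in bot.pinpoint(g,k)[:1]: print(k,np.round(r["at"]),round(r["conf"],2),np.round(w(g,r["at"]),3))
E
```

```text
[ 0.45599435 -0.0359921   0.16920179] [-0.20010793 -0.60383941 -0.00227771]
lid_edge [201. 200.] 0.75 [ 0.479 -0.054  0.176]
lid_hinge [256. 208.] 0.89 [ 0.593 -0.071  0.164]
```

View pics/k.png

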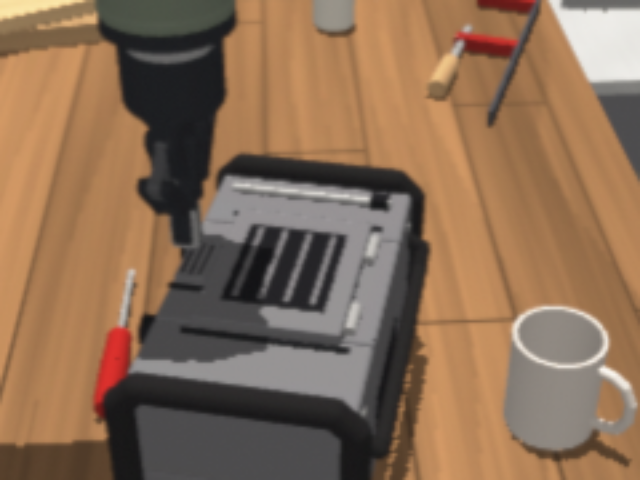

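The fingertip at (185,248) in the crop looks beside or above the tab at (197,262), and there is no force. I'll compare the tip with the tab in depth.

```bash
python3 - <<'E'
from h import *
s=bot.observe(); print(s["position"],s["clock"])
for n in ("side","wrist","scene"):
    g=bot.grab_frame(n); 
    def proj(p):
        c=att(g).T@(np.array(p)-np.array(g["eye"])); c=np.array([c[0],-c[1],-c[2]])
        return cv2.projectPoints(c[None],np.zeros(3),np.zeros(3),np.array(g["K"]),np.array(g["dist"],float))[0].ravel(),c[2]
    (u,v),d=proj(s["position"]); print(n,"tcp px",u,v,d)
    for r in bot.pinpoint(g,"tab_top")[:2]: print("tab",r["at"],r["conf"],w(g,r["at"],.174),w(g,r["at"]))
    if n!="scene":
        x,y=int(u),int(v); c=g["frame"][max(0,y-50):y+50,max(x-67,0):x+67].copy()
        cv2.imwrite("pics/t_%s.png"%n,cv2.resize(c,(400,300),interpolation=cv2.INTER_NEAREST)[:,:,::-1])
        if n=="side":
            for vv in range(y-16,y+14,2):
                print(vv,[tuple(np.round(w(g,(uu,vv))*1000).astype(int)) for uu in range(x-6,x+9,3)])
a=cv2.imread("pics/t_side.png");b=cv2.imread("pics/t_wrist.png");cv2.imwrite("pics/t.png",np.hstack([a,b]))
E
```

```text
[ 0.45597597 -0.03600809  0.16911218] 4.5
side tcp px 190.44148062665573 198.01906914328768 0.9305710486939286
tab [193.6, 194.4] 0.64 [ 0.46273815 -0.03003409  0.174     ] [ 0.46258908 -0.02818913  0.17263932]
182 [(np.int64(447), np.int64(-47), np.int64(219)), (np.int64(453), np.int64(-46), np.int64(218)), (np.int64(459), np.int64(-51), np.int64(221)), (np.int64(465), np.int64(-45), np.int64(216)), (np.int64(466), np.int64(28), np.int64(165))]
184 [(np.int64(446), np.int64(-40), np.int64(209)), (np.int64(453), np.int64(-49), np.int64(215)), (np.int64(459), np.int64(-51), np.int64(216)), (np.int64(464), np.int64(-46), np.int64(212)), (np.int64(466), np.int64(21), np.int64(165))]
186 [(np.int64(445), np.int64(-40), np.int64(204)), (np.int64(452), np.int64(-50), np.int64(210)), (np.int64(458), np.int64(-51), np.int64(211)), (np.int64(464), np.int64(-45), np.int64(207)), (np.int64(466), np.int64(13), np.int64(165))]
188 [(np.int64(445), np.int64(-39), np.int64(198)), (np.int64(452), np.int64(-48), np.int64(204)), (np.int64(458), np.int64(-51), np.int64(206)), (np.int64(464), np.int64(-
[... 2328 characters left out ...]
int64(-66), np.int64(165)), (np.int64(462), np.int64(-67), np.int64(167)), (np.int64(469), np.int64(-70), np.int64(168))]
210 [(np.int64(444), np.int64(-69), np.int64(164)), (np.int64(450), np.int64(-71), np.int64(165)), (np.int64(456), np.int64(-71), np.int64(165)), (np.int64(462), np.int64(-72), np.int64(165)), (np.int64(470), np.int64(-87), np.int64(177))]
wrist tcp px 255.23133885848108 236.3309231919483 0.17973187952984584
tab [257.9, 249.0] 0.92 [ 0.46178935 -0.0359234   0.174     ] [ 0.44494881 -0.03208742  0.20475957]
scene tcp px 242.4509633859016 128.83423118271884 1.1017413225432702
tab [243.0, 128.0] 0.65 [ 0.45722973 -0.03395826  0.174     ] [ 0.45659431 -0.03425806  0.17326988]
```

View pics/t.png

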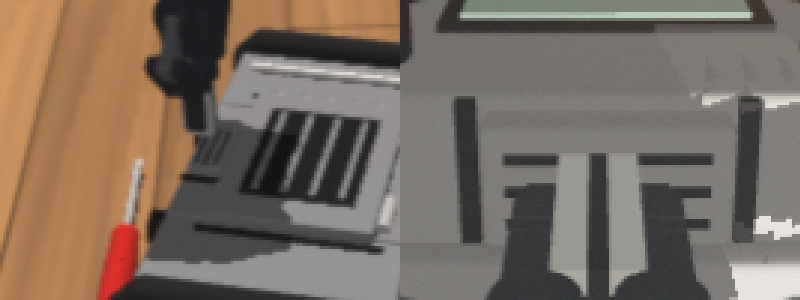

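The tip shows at z≈0.187 in depth, though the reported TCP is 0.169. The visible fingertips therefore end about 15 mm short of the nominal TCP. I'll descend in small steps and watch the force.

Call:
{"name": "move_arm", "arguments": {
  "moves": "0 0 2 0; 0 0 4 0; 0 0 6 0; 0 0 8 0; 0 0 9 0; 0 0 10 0; 0 0 11 0; 0 0 12 0; 0 0 12 0; 0 0 12 0"
}}

```text
clock: 5.63
position: [0.4558, -0.036, 0.1569]
tool_rot: [-3.142, -0.0, 2.892]
force: [0.1, -0.8, -0.6]
grip_width: 0.0
```

Call:
{"name": "move_arm", "arguments": {
  "moves": "0 0 1 0; 0 0 2 0; 0 0 3 0; 0 0 4 0; 0 0 5 0; 0 0 5 0; 0 0 5 0; 0 0 5 0; 0 0 5 0; 0 0 5 0"
}}

```text
clock: 6.47
position: [0.4559, -0.036, 0.152]
tool_rot: [3.142, 0.0, 2.892]
force: [-1.4, 0.0, 3.1]
grip_width: -0.0005
```

Contact at about 3 N, so the tip offset is about 20 mm. Pressing a further 6 mm.

Call:
{"name": "move_arm", "arguments": {
  "moves": "0 0 1 0; 0 0 2 0; 0 0 3 0; 0 0 4 0; 0 0 5 0; 0 0 5.5 0; 0 0 6 0; 0 0 6 0; 0 0 6 0; 0 0 6 0"
}}

```text
clock: 7.3
position: [0.4559, -0.036, 0.1464]
tool_rot: [3.141, 0.0, 2.892]
force: [-6.7, 0.2, 21.3]
grip_width: 0.0003
```

```bash
python3 - <<'E'
from h import *
s=bot.observe(); print(s["position"],s["force"])
g=bot.grab_frame("side")
cv2.imwrite("pics/m.png",cv2.resize(g["frame"][100:280,120:360],(640,480))[:,:,::-1])
for k in ("lid_edge","lid_hinge"):
    for r in bot.pinpoint(g,k)[:1]: print(k,np.round(r["at"]),round(r["conf"],2),np.round(w(g,r["at"]),3))
E
```

```text
[ 0.45592674 -0.03602085  0.14643925] [-6.66320154  0.19728222 21.28148768]
lid_edge [229. 162.] 0.73 [0.542 0.088 0.177]
lid_hinge [256. 212.] 0.83 [ 0.59  -0.092  0.171]
```

View pics/m.png

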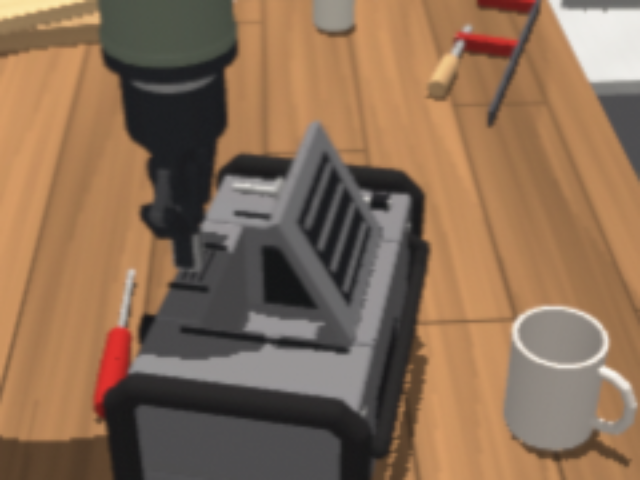

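The lid has popped to its rest position: the plate is raised in the middle of the picture, with its edge around (315,125). Next is to lift straight off the tab, then open the fingers partly so they straddle the tongue.

Call:
{"name": "move_arm", "arguments": {
  "moves": "0 0 -8 0; 0 0 -25 0; 0 0 -45 0; 0 0 -62 0; 0 0 -71 0; 0 0 -71 0; 0 0 -71 0; 0 0 -71 0; 0 0 -71 0; 0 0 -71 0"
}}

```text
clock: 8.28
position: [0.4555, -0.036, 0.2161]
tool_rot: [-3.141, -0.001, 2.892]
force: [-0.5, -0.1, -0.1]
grip_width: -0.0001
```

Call:
{"name": "move_arm", "arguments": {
  "moves": "-5 0 0 0; -12 0 0 0; -20 0 0 0; -30 0 0 0; -40 0 0 0; -50 0 0 0; -58 0 0 0; -64 0 0 0; -68 0 0 0; -70 0 0 0",
  "grip": 0.6
}}

```text
clock: 9.12
position: [0.5241, -0.0535, 0.2168]
tool_rot: [-3.141, -0.0, 2.892]
force: [-0.6, 0.1, -0.7]
grip_width: 0.0511
```

```bash
python3 - <<'E'
from h import *
s=bot.observe(); print(s["position"],s["force"],s["grip_width"])
g=bot.grab_frame("side"); f=bot.grab_frame("wrist")
cv2.imwrite("pics/n.png",np.hstack([cv2.resize(f["frame"],(400,300)),cv2.resize(g["frame"][100:250,140:340],(400,300))])[:,:,::-1])
E
```

```text
[ 0.52409875 -0.05350104  0.2167773 ] [-0.63989684  0.05434428 -0.6570278 ] 0.05112624167327735
```

View pics/n.png

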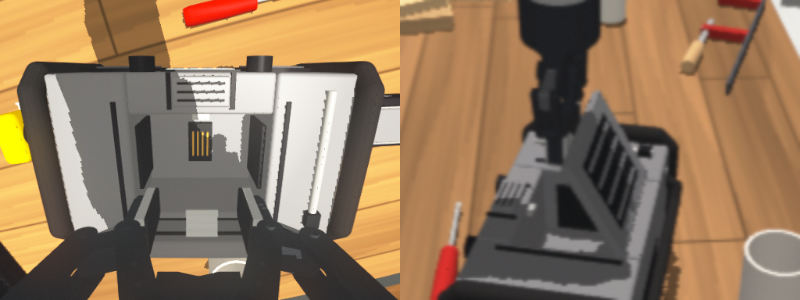

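Wrist view: the tongue, the light square at (200,222), lies between the open fingers, and the lid is just ahead. Pushing back now.

Call:
{"name": "move_arm", "arguments": {
  "moves": "-4 0 0 0; -8 0 0 0; -12 0 0 0; -16 0 0 0; -20 0 0 0; -24 0 0 0; -28 0 0 0; -32 0 0 0; -36 0 0 0; -40 0 0 0"
}}

```text
clock: 10.05
position: [0.5628, -0.0633, 0.2169]
tool_rot: [-3.142, -0.0, 2.892]
force: [-0.3, 0.4, 0.5]
grip_width: 0.051
```

Call:
{"name": "move_arm", "arguments": {
  "moves": "-4 0 0 0; -8 0 0 0; -12 0 0 0; -16 0 0 0; -20 0 0 0; -24 0 0 0; -28 0 0 0; -32 0 0 0; -34 0 0 0; -35 0 0 0"
}}

```text
clock: 10.88
position: [0.5966, -0.072, 0.2168]
tool_rot: [-3.141, -0.0, 2.892]
force: [0.1, 0.0, 0.2]
grip_width: 0.0512
```

```bash
python3 - <<'E'
from h import *
s=bot.observe(); print(s["position"],s["force"],s["grip_width"])
g=bot.grab_frame("side"); f=bot.grab_frame("scene")
cv2.imwrite("pics/o.png",np.hstack([cv2.resize(f["frame"][70:250,120:360],(400,300)),cv2.resize(g["frame"][100:250,140:340],(400,300))])[:,:,::-1])
E
```

```text
[ 0.59664197 -0.07197562  0.21680885] [0.13535797 0.00472073 0.1809057 ] 0.05115052011233005
```

View pics/o.png

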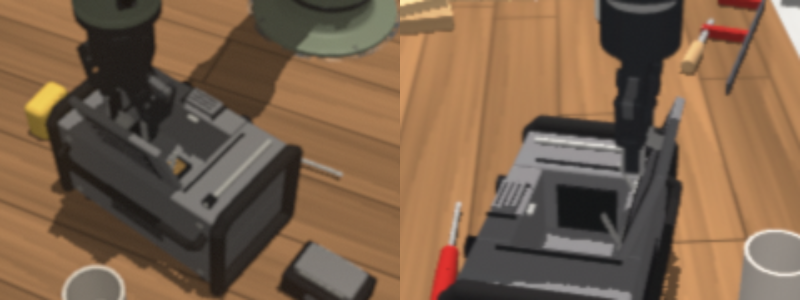

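The lid now leans back past upright and the force on the tool is about zero. Withdrawing straight back to the front, then up.

Call:
{"name": "move_arm", "arguments": {
  "moves": "4 0 0 0; 10 0 0 0; 18 0 0 0; 28 0 0 0; 40 0 0 0; 55 0 0 0; 70 0 0 0; 85 0 0 0; 100 0 0 0; 110 0 0 0"
}}

```text
clock: 11.82
position: [0.4879, -0.0442, 0.217]
tool_rot: [3.141, -0.0, 2.892]
force: [0.1, 1.0, -0.0]
grip_width: 0.0518
```

Call:
{"name": "move_arm", "arguments": {
  "moves": "0 0 -15 0; 0 0 -40 0; 0 0 -65 0; 0 0 -90 0; 0 0 -100 0; 0 0 -100 0; 0 0 -100 0; 0 0 -100 0; 0 0 -100 0; 0 0 -100 0"
}}

```text
clock: 12.65
position: [0.4894, -0.0447, 0.316]
tool_rot: [-3.141, -0.001, 2.892]
force: [-0.7, -1.2, 0.4]
grip_width: 0.051
```

```bash
python3 - <<'E'
from h import *
s=bot.observe(); print(s["position"],s["force"],s["clock"])
g=bot.grab_frame("side"); f=bot.grab_frame("scene")
for q in (f,g):
  for k in ("lid_edge","lid_hinge","tab_top"):
    for r in bot.pinpoint(q,k)[:1]: print(k,np.round(r["at"]),round(r["conf"],2),np.round(w(q,r["at"]),3))
  vs,us=np.mgrid[0:384,0:512]; uv=np.stack([us.ravel(),vs.ravel()],1).astype(float)
  p=cv2.undistortPoints(uv[:,None],np.array(q["K"]),np.array(q["dist"],float))[:,0]; d=q["z_map"].ravel()[:,None]
  X=np.array(q["eye"])+(np.c_[p[:,0],-p[:,1],-np.ones(len(p))]*d)@att(q).T
  D=X[:,:2]-[.531,-.054]; a=-.2496; rx=D@[np.cos(a),np.sin(a)]; ry=D@[-np.sin(a),np.cos(a)]
  m=(d[:,0]>0)&(abs(ry)<.065)&(rx>.03)&(rx<.16)&(X[:,2]>.19)&(X[:,2]<.29)
  if m.sum()>20: c=np.polyfit(X[m,2],rx[m],1); print(m.sum(),"lid angle",np.pi/2+np.arctan(c[0]),"zmax",X[m,2].max())
  t=(d[:,0]>0)&(abs(D).max(1)<.25)&(X[:,2]>.155)&(X[:,2]<.19); print("radio",cv2.minAreaRect((X[t,:2]*1000).astype(np.float32)))
cv2.imwrite("pics/p.png",np.hstack([cv2.resize(f["frame"][70:280,100:380],(400,300)),cv2.resize(g["frame"][100:250,140:340],(400,300))])[:,:,::-1])
E
```

```text
[ 0.48937379 -0.04465361  0.31604075] [-0.65123786 -1.2029147   0.43004993] 12.65
lid_edge [149. 139.] 0.69 [ 0.573 -0.222  0.167]
lid_hinge [208. 166.] 0.59 [ 0.635 -0.03   0.234]
tab_top [242. 127.] 0.48 [ 0.454 -0.037  0.173]
769 lid angle 1.8108628179299415 zmax 0.27480993327700576
radio ((530.2047119140625, -50.94450378417969), (318.55230712890625, 190.9084014892578), 75.44599151611328)
lid_edge [277. 165.] 0.6 [ 0.633 -0.073  0.27 ]
lid_hinge [254. 209.] 0.75 [ 0.587 -0.093  0.179]
tab_top [190. 197.] 0.47 [ 0.456 -0.037  0.173]
498 lid angle 1.9863863921980083 zmax 0.27321854317528693
radio ((530.480712890625, -57.53401184082031), (315.8567810058594, 191.7042694091797), 75.43061065673828)
```

View pics/p.png

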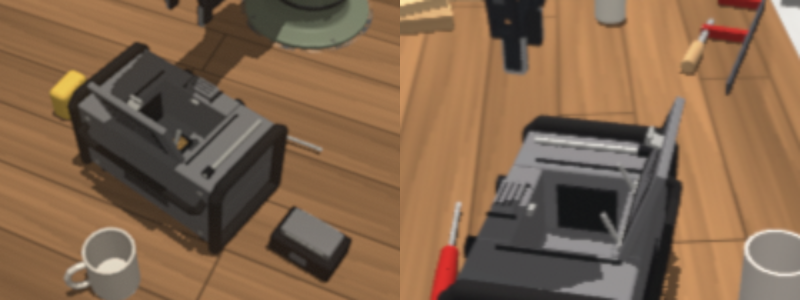

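The lid stands open by itself at about 1.9 rad (1.81 and 1.99 from the two cameras). The radio has not moved and the arm is clear.

```bash
python3 -c "
from workcell import bot
print(bot.job_done())"
```

```text
the job is handed in; nothing more can be done
None
```

The battery bay is open. I pressed the release tab down with the shut fingertips, and the lid popped up. I then pushed the lid back past upright with the part-open fingers on either side of its catch tongue, withdrew to the front and up, and handed the job in at about 13 s.

**Final checks:**
- **Lid:** it stands open with nothing touching it. The depth fits gave 1.81 rad (scene camera) and 1.99 rad (side camera), either side of the 1.9 stop.
- **Radio:** its pose was unchanged to about 2 mm and 0.4°.
- **Battery, tape, screwdriver and mug:** they look undisturbed in the last pictures. I did not measure their positions.

**What disagreed:**
- **Fingertip height:** the fingertips met the tab about 20 mm lower in reported TCP height than expected. I found the contact by force instead, and the press peaked at about 21 N.
- **Lid edge detection:** the point network misplaced the lid's free edge in the last scene picture, so I ignored that reading.

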